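# Find and drive out the loose guide bushing of a screwdriving jig

### The job

One of the four brass guide bushings in the aluminium jig plate has lost its grip in its bore. Take the drift from the rack and push-test the bushings from above through their bores, never pressing a bushing or the plate with more than 25 N: the loose one gives way at about 10 N, a sound one holds and must stay in its seat. Drive the loose one right out with the drift so that it drops into the tray below, then hang the drift back in its hole in the rack, leaving the other things on the bench where they are.

Things in the scene. Friction and masses are not known exactly. Their poses are not given: they have to be found in the camera images.
- jig: Aluminium jig plate 150 x 176 x 20 mm (x, y, z), screwed face down on two dark steel bars 70 mm high that run along its x; fixed to the bench. Origin on the bench under the plate's centre, z up. Plate underside 70 mm and top face 90 mm above the bench; four screw heads, 6 mm high, stand on the top face at (+-55, +-77) mm. Four through bores of 20 mm diameter, with 1 mm chamfers.
- bore_1 (a point): centre of the mouth of bore 1 in the plate's top face, bore vertical; at (-36, 34) mm in the jig's frame. Friction in the bore grips the whole barrel. Which one is loose cannot be seen and differs from run to run: a loose one starts to slide at 5 to 11 N and goes on at about that force until it falls free, 12 to 14 mm down; a sound one holds well beyond 25 N.
- bore_2 (a point): mouth of bore 2 in the top face; at (-36, -34) mm in the jig's frame
- bore_3 (a point): mouth of bore 3 in the top face; at (36, 34) mm in the jig's frame
- bore_4 (a point): mouth of bore 4 in the top face; at (36, -34) mm in the jig's frame
- bushing_1: Brass guide bushing in bore 1, 35 g: barrel 19 mm diameter, 12 mm long, above a head 26 mm diameter, 4 mm thick, that bears against the plate's underside; its 7 mm hole is narrower than the drift. Origin at the centre of the head's lower face, 66 mm above the bench when home; z up. Barrel's upper end 16 mm above the origin, 8 mm below the plate's top face. 
- bushing_2: Brass guide bushing in bore 2, 35 g: barrel 19 mm diameter, 12 mm long, above a head 26 mm diameter, 4 mm thick, that bears against the plate's underside; its 7 mm hole is narrower than the drift. Origin at the centre of the head's lower face, 66 mm above the bench when home; z up. Barrel's upper end 16 mm above the origin, 8 mm below the plate's top face. 
- bushing_3: Brass guide bushing in bore 3, 35 g: barrel 19 mm diameter, 12 mm long, above a head 26 mm diameter, 4 mm thick, that bears against the plate's underside; its 7 mm hole is narrower than the drift. Origin at the centre of the head's lower face, 66 mm above the bench when home; z up. Barrel's upper end 16 mm above the origin, 8 mm below the plate's top face. 
- bushing_4: Brass guide bushing in bore 4, 35 g: barrel 19 mm diameter, 12 mm long, above a head 26 mm diameter, 4 mm thick, that bears against the plate's underside; its 7 mm hole is narrower than the drift. Origin at the centre of the head's lower face, 66 mm above the bench when home; z up. Barrel's upper end 16 mm above the origin, 8 mm below the plate's top face. 
- tray_floor (a point): centre of the rubber floor, 7 mm above the bench, of the grey catch tray (inside 184 x 120 mm along the jig's x, y; walls 28 mm high) fixed between the bars under the plate; axes as the jig's
- drift: Straight ejector drift, 0.18 kg: steel rod 16 mm diameter, 70 mm long, tip edge chamfered 2 mm; then a round steel guard 40 mm diameter, 6 mm thick; then a black round handle 24 mm diameter, 52 mm long. Origin at the centre of the tip's end face, z along the rod towards the handle. Starts hanging upright in the rack, its guard on the rack's top.
- drift_tip (a point): centre of the drift's tip end face (the body's origin)
- drift_grip (a point): point on the drift's axis to grip, 98 mm from the tip: 22 mm above the guard's upper face, 30 mm below the handle's top
- rack: Steel tool rack, fixed: shelf 70 x 210 x 12 mm (x, y, z) whose top is 100 mm above the bench, on two end plates. Origin on the bench under its centre. A 21 mm hole for the drift at y = +60 mm and a 16 mm hole with the plug gauge at y = -65 mm.
- rack_hole (a point): centre of the mouth of the drift's hole in the shelf's top face, hole vertical and right through; a hung drift's tip is 70 mm below it
- gauge: bystander: plug gauge hanging in the rack's other hole, aluminium body 21 mm diameter, 45 mm high on the shelf, a 9 mm pin 12 mm long on top; origin at its lower end
- bin: bystander: blue divided parts bin 150 x 200 x 60 mm, origin under its centre
- housing: bystander: black plastic housing with a circuit board, 100 x 150 x 25 mm, origin under its centre
Things that resemble listed ones, but are neither listed nor needed, are in the scene too. Leave any purple or turquoise look-alike of the drift alone. Of the things that look like the rack, take the one that is nearest to the robot's base at the start.

How it is judged (in metres and radians):
On the way, in this order (a step that is already met when the one before it is completed fails the run):
1. the drift is lifted clear out of the rack (z of drift_tip in the frame of rack_hole above 0.01 m), for 0.1 s.
2. a bushing drops out below the plate, with the drift's tip in its bore (((z of bushing_1 in the frame of jig below 0.05 m and horizontal distance between drift_tip and bore_1 below 0.008 m and z of drift_tip in the frame of bore_1 below -0.005 m) or (z of bushing_2 in the frame of jig below 0.05 m and horizontal distance between drift_tip and bore_2 below 0.008 m and z of drift_tip in the frame of bore_2 below -0.005 m) or (z of bushing_3 in the frame of jig below 0.05 m and horizontal distance between drift_tip and bore_3 below 0.008 m and z of drift_tip in the frame of bore_3 below -0.005 m) or (z of bushing_4 in the frame of jig below 0.05 m and horizontal distance between drift_tip and bore_4 below 0.008 m and z of drift_tip in the frame of bore_4 below -0.005 m))).
At the end, for the whole second after the job is handed in: One bushing lies at rest in the catch tray, the other three are still seated within 1.8 mm of home, and the drift hangs still and upright (within 5 degrees) in its rack hole, its guard down on the shelf within 4 mm (horizontal distance between drift_tip and rack_hole below 0.006 m and z of drift_tip in the frame of rack_hole below -0.066 m and angle between drift's own z axis and vertical below 0.09 rad and linear speed of drift below 0.02 m/s and (((x of bushing_1 in the frame of tray_floor between -0.092 and 0.092 m and y of bushing_1 in the frame of tray_floor between -0.06 and 0.06 m and z of bushing_1 in the frame of tray_floor between -0.005 and 0.02 m and linear speed of bushing_1 below 0.02 m/s) and (z of bushing_2 in the frame of jig above 0.0642 m and horizontal distance between bushing_2 and bore_2 below 0.002 m) and (z of bushing_3 in the frame of jig above 0.0642 m and horizontal distance between bushing_3 and bore_3 below 0.002 m) and (z of bushing_4 in the frame of jig above 0.0642 m and horizontal distance between bushing_4 and bore_4 below 0.002 m)) or ((x of bushing_2 in the frame of tray_floor between -0.092 and 0.092 m and y of bushing_2 in the frame of tray_floor between -0.06 and 0.06 m and z of bushing_2 in the frame of tray_floor between -0.005 and 0.02 m and linear speed of bushing_2 below 0.02 m/s) and (z of bushing_1 in the frame of jig above 0.0642 m and horizontal distance between bushing_1 and bore_1 below 0.002 m) and (z of bushing_3 in the frame of jig above 0.0642 m and horizontal distance between bushing_3 and bore_3 below 0.002 m) and (z of bushing_4 in the frame of jig above 0.0642 m and horizontal distance between bushing_4 and bore_4 below 0.002 m)) or ((x of bushing_3 in the frame of tray_floor between -0.092 and 0.092 m and y of bushing_3 in the frame of tray_floor between -0.06 and 0.06 m and z of bushing_3 in the frame of tray_floor between -0.005 and 0.02 m and linear speed of bushing_3 below 0.02 m/s) and (z of bushing_1 in the frame of jig above 0.0642 m and horizontal distance between bushing_1 and bore_1 below 0.002 m) and (z of bushing_2 in the frame of jig above 0.0642 m and horizontal distance between bushing_2 and bore_2 below 0.002 m) and (z of bushing_4 in the frame of jig above 0.0642 m and horizontal distance between bushing_4 and bore_4 below 0.002 m)) or ((x of bushing_4 in the frame of tray_floor between -0.092 and 0.092 m and y of bushing_4 in the frame of tray_floor between -0.06 and 0.06 m and z of bushing_4 in the frame of tray_floor between -0.005 and 0.02 m and linear speed of bushing_4 below 0.02 m/s) and (z of bushing_1 in the frame of jig above 0.0642 m and horizontal distance between bushing_1 and bore_1 below 0.002 m) and (z of bushing_2 in the frame of jig above 0.0642 m and horizontal distance between bushing_2 and bore_2 below 0.002 m) and (z of bushing_3 in the frame of jig above 0.0642 m and horizontal distance between bushing_3 and bore_3 below 0.002 m)))); the robot touches nothing.
It fails at once if a bushing is pressed with more than 25 N (contact force between drift and bushing_1 above 25 N or contact force between drift and bushing_2 above 25 N or contact force between drift and bushing_3 above 25 N or contact force between drift and bushing_4 above 25 N).
It fails at once if the drift is pressed on the jig plate with more than 25 N (contact force between drift and jig above 25 N).
It fails at once if a bushing is touched with the gripper instead of the drift (contact force between any of bushing_1, bushing_2, bushing_3, bushing_4 and the fingers above 0.5 N).
It fails at once if a bystander is pushed out of its place by more than 20 mm (distance of any of gauge, bin, housing from where it was at the start of the episode above 0.02 m).
It also fails if it takes over 64 s, if anything falls off the work surface, if the arm or the gripper's body presses on something with over 40 N, if the wrist force passes 120 N, or if a joint passes its speed limit or range.

### The arm

A 6-joint arm with a two-finger parallel gripper is mounted at the origin on the work surface. World frame = base frame: x ahead of the robot, y to its left, z up, the work surface at z = 0. Lengths are in mm, angles in rad, forces in N, time in s.
With the tool pointing down it reaches from about 350 to 875 mm from the base axis. Payload 4.2 kg.
Tool frame: the origin (TCP) lies at the very end of the fingers, on their centre line; the grasp point (between the pads) lies 19 mm behind it (arm.pinch_z is the distance from the TCP to the grasp point, in mm); x points along the fingers, y is the direction in which the jaws open and shut, and the axes are right-handed (so a half turn about x gives the same grasp; the last joint's range is limited). The gripper opens to 85 mm and grips with 20 to 120 N. Pads are 22 mm wide; open, the fingers measure 114 mm over their backs; the gripper's body (76 mm by 85 mm) begins 54 mm behind the grasp point. The pads swing forward as they close: fully open they stand 13 mm farther back than shut.
Start: joints at [1.529, 0.385, 0.008, 0, -1.194, -0.259], TCP at [185.145, 596.926, 231.312] pointing down, gripper open.
Joint ranges: [-3.14, 3.14], [-1.21, 2.06], [-1.07, 1.41], [-3.16, 2.05], [-2.99, -0.16], [-3.1, 3.1]. Speed limits (rad/s): [2.79, 2.79, 3.14, 3.14, 3.14, 3.14].

### API

Orientations are given as a unit quaternion [x, y, z, w].
In Python, from bench import arm gives the robot as it stands.
- The arm moves only by the tool drive_tool, never from a script. Its argument "motion" is a list of rows, each a list of 4 numbers: the shift along the tool's x, y, z in mm, then the turn about the tool's x in degrees. In form: [[dx, dy, dz, spin], ...]. A call has 1 to 10 rows; each row shifts and turns the commanded pose from where the row before left it, along the tool's axes as they then stand; what a row does not reach is not made up. A row lasts 1/12 s, in which the tool goes at most 41.7 mm and 7.16 degrees, less where a joint would pass 70% of its speed; a pose out of reach is approached as far as the arm can. A call with a gripper value outside its range is refused whole. "grip" is the finger opening in mm, from 0 to 85.4, set as the call begins (left out, the last holds). The fingers move at their own pace and stop on an object; the grip force is fixed at half the most. Time passes only in rows, so rows that do not move let the fingers close. It gives the time, the measured TCP pose, the force and the opening at its end, in the units of the state.
- arm.read_state(): the state, without advancing time (a new reading comes with each control period).
- arm.get_image(name): name is "scene" or "side" or "wrist"; returns the picture (420x560x3 uint8, red, green, blue); there is no depth.
- arm.calibration(name): a dict with "K" (3x3 intrinsics, pixels), "eye" and "attitude" of the camera in the world; the wrist camera has in their place "T_tool_cam" (4x4, takes a point from camera to tool coordinates, whose origin is the TCP and whose axes are the tool frame's). Camera axes: x right, y up, looking along -z (the intrinsics and any distortion apply to the point x, -y, -z); pixel columns grow to the right and rows downward; lengths in mm; the calibration is good to about 2 mm. The wrist camera is an equidistant fisheye: a pixel r from the principal point sees the ray r / f radians off the axis. A picture is of the moment at which its call begins: read the wrist's pose just before it. calibration takes no time and is no camera call.
- arm.job_done(): hands the job in, once; it reports no verdict.
The state is a dict: "clock": time; "joints": joint angles; "joint_vel": joint speeds; "joint_efforts": joint torques, N m; "position": TCP position; "ee_rot": TCP orientation; "contact_force": force on the tool from outside, world axes, zero at the start; "wrist_torque": the same for the moment, N m; "gripper_width": finger opening in mm.
Only numpy, scipy, OpenCV 4.12 (cv2) and the standard library are available. Lean on these libraries where they do the work, as an engineer would, in place of code of your own. Each camera call takes 0.05 s, during which the arm holds its last target. There are 200 camera calls.

## Working session

There is one attempt and no reset: what is moved stays moved. The work goes in short steps, Python scripts to look and compute and a tool call to move; the robot and the scene stay as the last step left them, time stands still between calls to the robot, and variables do not carry over. Pictures are saved under pics/ and viewed, about 8 in all and at most 12, crops included, and the job is handed in when it is done.

Besides the shell and the picture viewer there is one more tool, called in YAML: its name, and indented under it one key for each argument. drive_tool: Moves the arm, as the interface text tells. Its arguments: {"type":"object","properties":{"motion":{"type":"array"},"grip":{"type":"number"}},"required":["motion"]}

```bash
mkdir -p pics; ls
python3 - <<'E'
from bench import arm
import cv2, numpy as np
s=arm.read_state(); print({k:np.round(v,3).tolist() for k,v in s.items()}, arm.pinch_z)
for n in("scene","side","wrist"):
    c=arm.calibration(n); print(n,{k:np.round(v,4).tolist() if not isinstance(v,str) else v for k,v in c.items()})
a=arm.get_image("scene");b=arm.get_image("side")
cv2.imwrite("pics/scene.png",a[:,:,::-1]);cv2.imwrite("pics/side.png",b[:,:,::-1])
w=arm.get_image("wrist");cv2.imwrite("pics/wrist.png",w[:,:,::-1])
E
```

```text
pics
{'clock': 0.0, 'joints': [1.529, 0.386, 0.007, -0.0, -1.194, -0.259], 'joint_vel': [0.0, -0.0, -0.0, -0.002, 0.001, 0.0], 'joint_efforts': [-0.0, -39.228, 18.84, 4.186, -0.005, -0.0], 'position': [184.993, 596.366, 230.221], 'ee_rot': [-0.699, 0.107, 0.699, 0.105], 'contact_force': [0.078, 0.042, 0.511], 'wrist_torque': [-0.014, -0.017, 0.051], 'gripper_width': 84.953} 18.700000000000003
scene {'K': [[485.2138, 0.0, 270.8994], [0.0, 485.2138, 201.6579], [0.0, 0.0, 1.0]], 'eye': [1568.9751, -529.5431, 1004.042], 'attitude': [0.362, 0.2411, 0.4861, 0.758]}
side {'K': [[396.0622, 0.0, 276.1235], [0.0, 396.0622, 211.6101], [0.0, 0.0, 1.0]], 'eye': [60.442, -685.0047, 759.5596], 'attitude': [0.4019, -0.139, -0.2924, 0.8565]}
wrist {'K': [[325.1923, 0.0, 276.8416], [0.0, 325.1923, 209.9099], [0.0, 0.0, 1.0]], 'T_tool_cam': [[0.0018, 0.2909, -0.9567, -143.0082], [1.0, -0.0004, 0.0017, -0.1112], [0.0002, -0.9567, -0.2909, -74.7215], [0.0, 0.0, 0.0, 1.0]]}
```

View pics/scene.png

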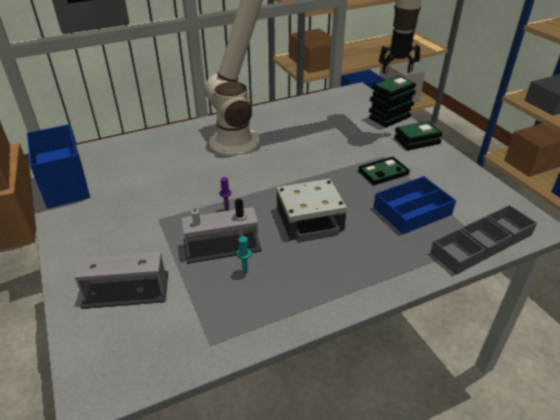

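View pics/side.png

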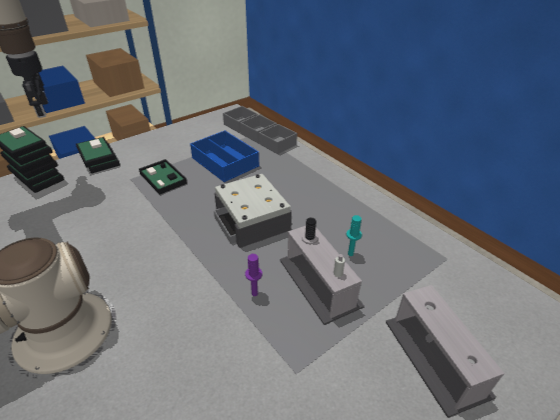

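The rack with the black-handled drift is at scene (239,207) and side (311,229), with the plug gauge at scene (195,215). The empty rack look-alike is at scene (120,265), and the jig at scene (310,200). The purple look-alike is at scene (225,187) and the turquoise one at scene (244,250). I'll enlarge this area and triangulate roughly.

```bash
cat > h.py <<'E'
from bench import arm
import cv2, numpy as np
from scipy.spatial.transform import Rotation as R
def pose():
    s=arm.read_state(); return R.from_quat(s["ee_rot"]).as_matrix(), np.array(s["position"]), s
def rays(name,px,P=None):
    """pixel list -> eye, unit dirs in world"""
    c=arm.calibration(name);K=np.array(c["K"]);px=np.atleast_2d(np.float64(px))
    d=(px-K[:2,2])/[K[0,0],K[1,1]]
    if name=="wrist":
        r=np.linalg.norm(d,axis=1);s=np.where(r>1e-9,np.sin(r)/np.maximum(r,1e-9),1)
        v=np.c_[d[:,0]*s,-d[:,1]*s,-np.cos(r)]
        T=np.array(c["T_tool_cam"]);Rt,p=(P or pose())[:2]
        return Rt@T[:3,3]+p,v@(Rt@T[:3,:3]).T
    v=np.c_[d[:,0],-d[:,1],-np.ones(len(d))];v/=np.linalg.norm(v,axis=1)[:,None]
    return np.array(c["eye"]),v@R.from_quat(c["attitude"]).as_matrix().T
def plane(name,px,z,P=None):
    e,v=rays(name,px,P);return e+v*((z-e[2])/v[:,2])[:,None]
def tri(obs):
    """obs: [(eye,dir),...] -> point, residuals"""
    A=0;b=0
    for e,v in obs:
        M=np.eye(3)-np.outer(v,v);A=A+M;b=b+M@e
    p=np.linalg.solve(A,b);return p,[np.linalg.norm((np.eye(3)-np.outer(v,v))@(p-e)) for e,v in obs]
E
python3 - <<'E'
from h import *
for n,px in dict(handletop=[(239,201),(311,220)],gaugetop=[(195,210),(340,259)],purpletop=[(225,180),(253,256)],turqtop=[(243,239),(356,218)]).items():
    (e1,v1),(e2,v2)=rays("scene",px[0]),rays("side",px[1]); print(n,*tri([(e1,v1[0]),(e2,v2[0])]))
print("jig screws z96",plane("side",[(236,180),(271,178),(285,206),(246,212)],96).round(0).tolist())
print("scene",plane("scene",[(281,186),(329,183),(339,207),(288,213)],96).round(0).tolist())
print("rack scene",plane("scene",[(183,217),(255,211),(256,229),(183,237)],100).round(0).tolist())
print("otherrack",plane("scene",[(83,260),(160,258)],100).round(0).tolist())
a=cv2.imread("pics/scene.png")[165:285,170:355];b=cv2.imread("pics/side.png")[170:320,205:390]
f=lambda x:cv2.resize(x,None,fx=2.15,fy=2.15,interpolation=cv2.INTER_CUBIC)
a,b=f(a),f(b);a=cv2.copyMakeBorder(a,0,b.shape[0]-a.shape[0],0,0,cv2.BORDER_CONSTANT)
cv2.imwrite("pics/crop1.png",np.hstack([a,b]))
E
```

```text
handletop [ 552.59965519 -183.4995986   157.64870114] [np.float64(1.8336959079134525), np.float64(1.8336959079135768)]
gaugetop [ 525.68692424 -306.00415425  147.21148907] [np.float64(2.763955244326499), np.float64(2.7639552443265214)]
purpletop [ 396.2869225  -170.21573847  124.86320468] [np.float64(1.0011659828240742), np.float64(1.0011659828241755)]
turqtop [ 670.8173331  -219.95808826  126.39107981] [np.float64(1.522951845852606), np.float64(1.5229518458526108)]
jig screws z96 [[548.0, 131.0, 96.0], [635.0, 77.0, 96.0], [585.0, -50.0, 96.0], [489.0, -7.0, 96.0]]
scene [[463.0, -9.0, 96.0], [513.0, 134.0, 96.0], [630.0, 101.0, 96.0], [591.0, -47.0, 96.0]]
rack scene [[482.0, -332.0, 100.0], [546.0, -133.0, 100.0], [620.0, -161.0, 100.0], [565.0, -356.0, 100.0]]
otherrack [[540.0, -619.0, 100.0], [618.0, -434.0, 100.0]]
```

View pics/crop1.png

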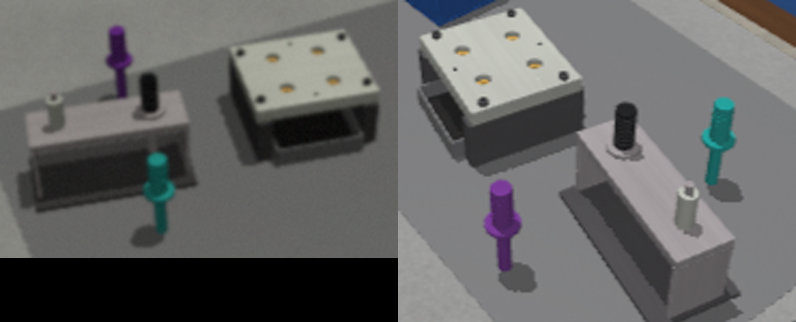

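The crop confirms the choice. The black-handled drift hangs in the rack nearest the base, 125 mm from the gauge. The purple and turquoise ones stand on the mat, and the jig shows four brass bores and four dark screw heads. Next I'll work out the shift to a hover over the jig.

```bash
cat >> h.py <<'E'
def shift(target,yaw_y=None):
    """tool-axis shift to world target; spin (deg) so that tool y points at world angle yaw_y (mod 180)"""
    Rt,p,s=pose();print("toolx",Rt[:,0].round(3),"y ang",np.degrees(np.arctan2(Rt[1,1],Rt[0,1])).round(2),"z",Rt[:,2].round(3),"pos",p.round(1),"t",s["clock"],"w",s["gripper_width"])
    print("shift",(Rt.T@(np.array(target)-p)).round(2))
    if yaw_y is not None:
        a=np.degrees(np.arctan2(Rt[1,1],Rt[0,1]));d=(a-yaw_y+90)%180-90;print("spin about tool x (down):",d.round(2))
E
python3 -c "
from h import *
shift([500,40,300],-18)"
```

```text
toolx [-0.    -0.002 -1.   ] y ang -107.24 z [-0.955  0.296 -0.   ] pos [185.1 596.5 230.5] t 0.15 w 85.22582981473234
shift [ -68.74  438.27 -465.77]
spin about tool x (down): -89.24
```

```bash
python3 -c "
from h import *
shift([510,55,280],73)"
```

```text
toolx [-0.    -0.002 -1.   ] y ang -107.24 z [-0.955  0.296 -0.   ] pos [185.1 596.5 230.5] t 0.15 w 85.22582981473234
shift [ -48.77  420.95 -470.87]
spin about tool x (down): -0.24
```

drive_tool:
  motion:
    - [-2.5, 21, -23.5, 0]
    - [-2.5, 21, -23.5, 0]
    - [-2.5, 21, -23.5, 0]
    - [-2.5, 21, -23.5, 0]
    - [-2.5, 21, -23.5, 0]
    - [-2.5, 21, -23.5, 0]
    - [-2.5, 21, -23.5, 0]
    - [-2.5, 21, -23.5, 0]
    - [-2.5, 21, -23.5, 0]
    - [-2.5, 21, -23.5, 0]

```text
clock: 0.98
position: [347.7, 325.1, 256.3]
ee_rot: [-0.699, 0.106, 0.699, 0.106]
contact_force: [1.8, 1.7, 0.0]
gripper_width: 85.0
```

drive_tool:
  motion:
    - [-2.5, 21, -23.5, 0]
    - [-2.5, 21, -23.5, 0]
    - [-2.5, 21, -23.5, 0]
    - [-2.5, 21, -23.5, 0]
    - [-2.5, 21, -23.5, 0]
    - [-2.5, 21, -23.5, 0]
    - [-2.5, 21, -23.5, 0]
    - [-2.5, 21, -23.5, 0]
    - [-2.5, 21, -23.5, 0]
    - [-2.5, 21, -23.5, 0]

```text
clock: 1.82
position: [509.9, 55.0, 281.3]
ee_rot: [-0.699, 0.106, 0.699, 0.106]
contact_force: [-0.1, 1.7, 0.3]
gripper_width: 85.3
```

drive_tool:
  motion:
    - [0, 0, 0, 0]
    - [0, 0, 0, 0]
    - [0, 0, 0, 0]

```text
clock: 2.07
position: [509.2, 56.5, 280.9]
ee_rot: [-0.699, 0.106, 0.699, 0.106]
contact_force: [0.4, -0.6, 0.2]
gripper_width: 85.0
```

Run:
```python
from h import *
shift([510,55,280]);P=pose()
w=arm.get_image("wrist");cv2.imwrite("pics/w1.png",w[:,:,::-1])
np.savez("w1.npz",R=P[0],p=P[1])
```

```text
toolx [-0.001  0.    -1.   ] y ang -107.27 z [-0.955  0.297  0.001] pos [509.2  56.5 280.9] t 2.0667 w 84.95775883486684
shift [ 0.87  1.18 -1.18]
```

View pics/w1.png

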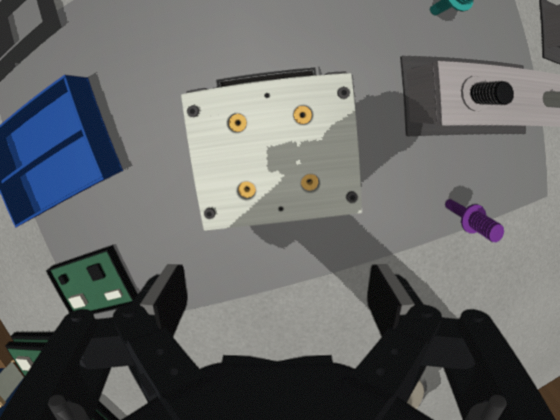

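The wrist view shows the jig bushings at (237,123), (302,115), (247,190) and (310,182), and screw heads at (193,111), (344,93), (210,213) and (351,197). The drift's black handle is at (493,93) and the purple decoy at (480,222). I'll fit the jig pose from these.

```bash
cat >> h.py <<'E'
def blob(mask,near,r):
    n,l,st,c=cv2.connectedComponentsWithStats(mask.astype(np.uint8))
    k=[i for i in range(1,n) if np.hypot(*(c[i]-near))<r and st[i,4]>8]
    i=max(k,key=lambda i:st[i,4]);return c[i],st[i,4]
def jigfit(im,P,bpx,spx,rb=12,rs=12):
    """bpx/spx pixel guesses; match to model 2-D rigid"""
    hsv=cv2.cvtColor(im,cv2.COLOR_RGB2HSV);pts=[]
    gold=(hsv[...,0]>8)&(hsv[...,0]<28)&(hsv[...,1]>110)&(hsv[...,2]>60)
    for g in bpx:
        m=np.zeros(gold.shape,np.uint8);cv2.circle(m,g,rb,1,-1);pp=np.argwhere(gold&(m>0))[:,::-1]
        (c,_,_)=cv2.fitEllipse(cv2.convexHull(pp.astype(np.float32)))
        pts.append(plane("wrist",c,82,P)[0,:2])
    dark=hsv[...,2]<75
    for g in spx:
        c,a=blob(dark,g,rs);pts.append(plane("wrist",c,94,P)[0,:2])
    return np.array(pts)
def rigid(M,W):
    mc,wc=M.mean(0),W.mean(0);U,S,Vt=np.linalg.svd((M-mc).T@(W-wc))
    Q=Vt.T@np.diag([1,np.linalg.det(Vt.T@U.T)])@U.T;t=wc-Q@mc
    return Q,t,np.linalg.norm(M@Q.T+t-W,axis=1)
E
python3 - <<'E'
from h import *
d=np.load("w1.npz");P=(d["R"],d["p"]);im=cv2.imread("pics/w1.png")[:,:,::-1].copy()
W=jigfit(im,P,[(237,123),(302,115),(247,190),(310,182)],[(193,111),(344,93),(210,213),(351,197)])
print(W.round(1).tolist())
# image left = world +y?, bottom= -x : model order follows pixels
B={1:(-36,34),2:(-36,-34),3:(36,34),4:(36,-34)}
M=np.array([B[3],B[4],B[1],B[2],(55,77),(55,-77),(-55,77),(-55,-77)],float)
Q,t,r=rigid(M,W);print("jig",t.round(2),np.degrees(np.arctan2(Q[1,0],Q[0,0])).round(2),r.round(2))
for k in B: print("bore",k,(Q@B[k]+t).round(1))
Q2,t2,r2=rigid(M[:4],W[:4]);print(t2,r2.round(2));Q2,t2,r2=rigid(M[4:],W[4:]);print(t2,r2.round(2))
hsv=cv2.cvtColor(im,cv2.COLOR_RGB2HSV)
print("handle blob",blob(hsv[...,2]<50,(493,93),15))
print("handletop px",plane("wrist",[(506,93)],158,P))
E
```

```text
[[584.8, 77.1], [572.4, 9.7], [513.4, 90.5], [501.1, 23.0], [611.2, 115.2], [583.7, -35.7], [503.4, 134.8], [475.6, -15.5]]
jig [543.19  49.88] -10.44 [0.29 0.19 0.87 0.53 0.44 0.35 0.83 0.55]
bore 1 [513.9  89.8]
bore 2 [501.6  23. ]
bore 3 [584.8  76.8]
bore 4 [572.4   9.9]
[542.90951918  50.07194519] [0.32 0.46 0.55 0.31]
[543.46444695  49.69645639] [0.39 0.26 0.56 0.58]
handle blob (array([491.87407407,  92.75432099]), np.int32(810))
handletop px [[ 550.07433482 -185.33123037  158.        ]]
```

```bash
python3 -c "
from h import *
shift([505,-170,270])"
```

```text
toolx [-0.001  0.    -1.   ] y ang -107.2 z [-0.955  0.296  0.001] pos [509.1  56.9 281. ] t 2.1167 w 85.20148283484033
shift [ 11.03 217.99 -63.2 ]
```

drive_tool:
  motion:
    - [1, 27, -8, 0]
    - [1, 27, -8, 0]
    - [1, 27, -8, 0]
    - [1, 27, -8, 0]
    - [1, 27, -8, 0]
    - [1, 27, -8, 0]
    - [2, 28, -8, 0]
    - [2, 28, -8, 0]
    - [0, 0, 0, 0]
    - [0, 0, 0, 0]

```text
clock: 2.95
position: [505.8, -170.6, 271.0]
ee_rot: [-0.699, 0.106, 0.699, 0.106]
contact_force: [-0.5, 0.1, -0.3]
gripper_width: 85.7
```

Run:
```python
from h import *
shift([505,-170,270]);P=pose()
w=arm.get_image("wrist");cv2.imwrite("pics/w2.png",w[:,:,::-1])
np.savez("w2.npz",R=P[0],p=P[1])
```

```text
toolx [-0.001  0.    -1.   ] y ang -107.28 z [-0.955  0.297  0.001] pos [ 505.8 -170.6  271. ] t 2.95 w 85.68117444582481
shift [ 0.98 -0.35  0.95]
```

View pics/w2.png

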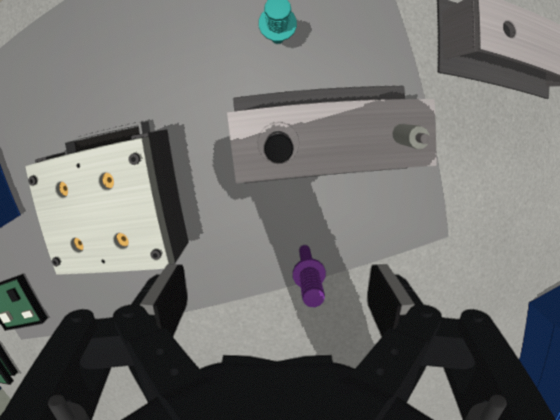

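The handle's top is at (278,148), the shelf corners at about (228,111), (238,183) and (436,165), and the gauge at (412,136).

Run:
```python
from h import *
d=np.load("w2.npz");P=(d["R"],d["p"]);im=cv2.imread("pics/w2.png")[:,:,::-1].copy()
hsv=cv2.cvtColor(im,cv2.COLOR_RGB2HSV)
m=(hsv[...,2]<60)
c,a=blob(m,(278,148),15);print(c,a)
n,l,st,cc=cv2.connectedComponentsWithStats(m.astype(np.uint8));i=l[int(c[1]),int(c[0])];print(st[i])
e,v=rays("wrist",c,P);
print("cam",e.round(1)); print("handle at z158",plane("wrist",[c],158,P),"z132",plane("wrist",[c],132,P))
print("diam",np.linalg.norm(np.diff(plane("wrist",[(st[i][0],c[1]),(st[i][0]+st[i][2],c[1])],158,P),axis=0)))
C=plane("wrist",[(228,111),(238,183),(436,165)],100,P);print(C.round(1).tolist(),np.linalg.norm(C[0]-C[1]),np.linalg.norm(C[2]-C[1]))
yx=(C[1]-C[2])/np.linalg.norm(C[1]-C[2]);o=(C[0]+C[2])/2;print("rack centre",o.round(1),"ydir",yx.round(3),"hole",(o+60*yx).round(1),"gauge",(o-65*yx).round(1))
```

```text
[278.18115942 147.47536232] 690
[264 132  29  31 690]
cam [ 577.3 -192.7  413.9]
handle at z158 [[ 551.61143604 -185.36851755  158.        ]] z132 [[ 549.00213664 -184.61955978  132.        ]]
diam 22.821311393319167
[[594.5, -148.5, 100.0], [524.1, -135.3, 100.0], [483.5, -339.1, 100.0]] 71.61582958887014 207.80551821848005
rack centre [ 539.  -243.8  100. ] ydir [0.195 0.981 0.   ] hole [ 550.7 -184.9  100. ] gauge [ 526.3 -307.5  100. ]
```

```bash
python3 -c "
from h import *
shift([551,-185,200])"
```

```text
toolx [-0.  0. -1.] y ang -107.21 z [-0.955  0.296  0.   ] pos [ 506.  -169.9  271.2] t 3.0 w 85.4782495150666
shift [ 71.2    1.08 -47.46]
```

drive_tool:
  motion:
    - [14, 0.2, -9.5, 0]
    - [14, 0.2, -9.5, 0]
    - [14, 0.2, -9.5, 0]
    - [14, 0.2, -9.5, 0]
    - [14, 0.2, -9.5, 0]
    - [0, 0, 0, 0]
    - [0, 0, 0, 0]
    - [0, 0, 0, 0]

```text
clock: 3.67
position: [551.5, -184.7, 202.3]
ee_rot: [0.7, -0.105, -0.699, -0.105]
contact_force: [-0.1, 0.6, -1.2]
gripper_width: 85.2
```

```bash
python3 -c "
from h import *
shift([551,-185,112])"
```

```text
toolx [ 0.001 -0.    -1.   ] y ang -107.13 z [-0.956  0.295 -0.001] pos [ 551.5 -184.7  202.3] t 3.6667 w 85.19169095174716
shift [90.29  0.46  0.43]
```

drive_tool:
  motion:
    - [18, 0.1, 0.1, 0]
    - [18, 0.1, 0.1, 0]
    - [18, 0.1, 0.1, 0]
    - [18, 0.1, 0.1, 0]
    - [9, 0, 0, 0]
    - [8, 0, 0, 0]
    - [0, 0, 0, 0]
    - [0, 0, 0, 0]

```text
clock: 4.33
position: [551.2, -185.9, 113.2]
ee_rot: [0.7, -0.106, -0.699, -0.106]
contact_force: [0.2, -0.1, 0.8]
gripper_width: 85.4
```

drive_tool:
  motion:
    - [0, 0, 0, 0]
    - [0, 0, 0, 0]
    - [0, 0, 0, 0]
    - [0, 0, 0, 0]
    - [0, 0, 0, 0]
    - [0, 0, 0, 0]
    - [0, 0, 0, 0]
    - [0, 0, 0, 0]
  grip: 15

```text
clock: 5.0
position: [551.1, -185.9, 112.8]
ee_rot: [0.699, -0.106, -0.699, -0.106]
contact_force: [0.0, 1.0, 3.0]
gripper_width: 22.8
```

drive_tool:
  motion:
    - [-4, 0, 0, 0]
    - [-10, 0, 0, 0]
    - [-12, 0, 0, 0]
    - [-14, 0, 0, 0]
    - [-14, 0, 0, 0]
    - [-14, 0, 0, 0]
    - [-14, 0, 0, 0]
    - [-14, 0, 0, 0]
    - [-4, 0, 0, 0]
    - [0, 0, 0, 0]

```text
clock: 5.83
position: [551.2, -186.0, 213.7]
ee_rot: [0.7, -0.106, -0.698, -0.106]
contact_force: [0.6, -0.5, -1.8]
gripper_width: 23.2
```

Run:
```python
from h import *
shift([584.8,76.8,213]);P=pose()
w=arm.get_image("wrist");cv2.imwrite("pics/w3.png",w[:,:,::-1])
np.savez("w3.npz",R=P[0],p=P[1])
```

```text
toolx [ 0.003 -0.    -1.   ] y ang -107.24 z [-0.955  0.296 -0.003] pos [ 551.2 -186.   213.7] t 5.8333 w 23.171305053737388
shift [   0.79 -261.     45.8 ]
```

View pics/w3.png

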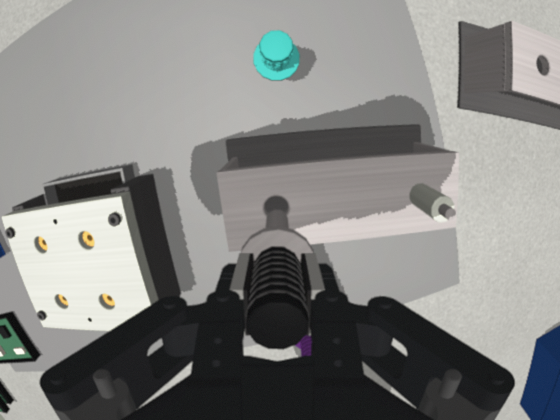

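```bash
python3 -c "
from h import *
shift([572.4,9.9,200])"
```

```text
toolx [ 0.  0. -1.] y ang -107.25 z [-0.955  0.297 -0.   ] pos [ 550.5 -185.8  212.4] t 5.8833 w 22.803957511714817
shift [  12.53 -193.4    37.17]
```

drive_tool:
  motion:
    - [0, -21, 4, 0]
    - [0, -21, 4, 0]
    - [0, -22, 4.2, 0]
    - [0, -22, 4.2, 0]
    - [2, -22, 4.2, 0]
    - [2, -22, 4.2, 0]
    - [3, -21, 4, 0]
    - [3, -21, 4, 0]
    - [2.5, -21, 4, 0]
    - [0, 0, 0, 0]

```text
clock: 6.72
position: [572.2, 12.1, 197.7]
ee_rot: [-0.698, 0.105, 0.7, 0.105]
contact_force: [-1.2, -0.2, -2.4]
gripper_width: 22.6
```

drive_tool:
  motion:
    - [0, 0, 0, 0]
    - [0, 0, 0, 0]

```text
clock: 6.88
position: [572.2, 9.0, 198.9]
ee_rot: [-0.698, 0.106, 0.7, 0.106]
contact_force: [-0.9, -1.2, -2.4]
gripper_width: 22.8
```

Run:
```python
from h import *
shift([572.4,9.9,200]);P=pose()
w=arm.get_image("wrist");np.savez("w4.npz",R=P[0],p=P[1])
cv2.imwrite("pics/w4.png",w[:,:,::-1])
cv2.imwrite("pics/w4c.png",cv2.resize(w[130:280,180:380,::-1],None,fx=4,fy=4,interpolation=cv2.INTER_CUBIC))
```

```text
toolx [-0.002 -0.001 -1.   ] y ang -107.23 z [-0.955  0.296  0.002] pos [572.2   9.  198.9] t 6.8833 w 22.799654606277066
shift [-1.12 -0.95  0.05]
```

View pics/w4c.png

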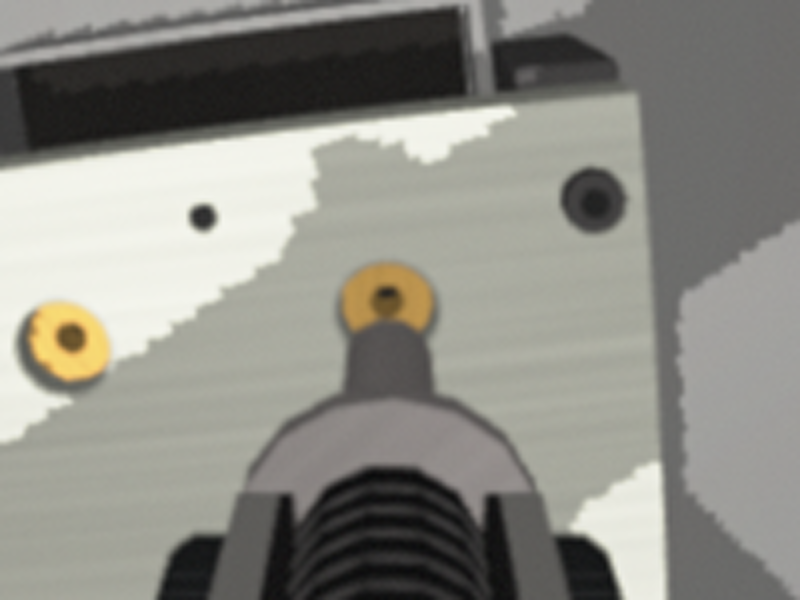

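Run:
```python
from h import *
d=np.load("w4.npz");P=(d["R"],d["p"])
q=plane("wrist",[(277.2,210.2)],116,P)[0];z=P[0][:,2]
print("front edge",q, "centre est r6",q+6*z,"r8@118",plane("wrist",[(277.2,210.2)],118,P)[0]+8*z)
b=plane("wrist",[(180+387/4,130+300/4)],82,P)[0];print("bushing4 hole z82",b, "other", plane("wrist",[(180+70/4,130+337/4)],82,P)[0])
im=cv2.imread("pics/w4.png")[:,:,::-1].copy();
print("screw4",plane("wrist",[(180+595/4,130+198/4)],95,P)[0], "model", None)
print(P[1])
```

```text
front edge [577.61921377   7.45640448 116.        ] centre est r6 [571.88849884   9.23370226 116.01090947] r8@118 [570.5651409    9.64522206 118.01454596]
bushing4 hole z82 [572.07372115   9.5500834   82.        ] other [584.38111154  76.76935782  82.        ]
screw4 [583.47079833 -36.47081996  95.        ] model None
[572.16512914   8.97568845 198.88241495]
```

The tip reads at about (571.5, 9.4) and bore 4 at about (572.3, 9.7), so the two agree within 1 mm. I'll descend.

drive_tool:
  motion:
    - [4, -0.4, -0.4, 0]
    - [6, 0, 0, 0]
    - [6, 0, 0, 0]
    - [4, 0, 0, 0]
    - [3, 0, 0, 0]
    - [2, 0, 0, 0]
    - [2, 0, 0, 0]
    - [1, 0, 0, 0]
    - [0, 0, 0, 0]

```text
clock: 7.68
position: [573.2, 9.6, 171.6]
ee_rot: [-0.699, 0.106, 0.699, 0.106]
contact_force: [0.4, -0.1, -2.2]
gripper_width: 22.5
```

drive_tool:
  motion:
    - [1, 0, 0, 0]
    - [1, 0, 0, 0]
    - [0, 0, 0, 0]

```text
clock: 7.93
position: [573.2, 9.6, 169.7]
ee_rot: [-0.699, 0.106, 0.699, 0.106]
contact_force: [-0.1, -0.8, -2.6]
gripper_width: 23.1
```

drive_tool:
  motion:
    - [0.7, 0, 0, 0]
    - [0, 0, 0, 0]

```text
clock: 8.1
position: [573.2, 9.6, 169.1]
ee_rot: [-0.699, 0.106, 0.699, 0.106]
contact_force: [-0.4, 0.6, -2.4]
gripper_width: 22.5
```

drive_tool:
  motion:
    - [1, 0, 0, 0]
    - [1, 0, 0, 0]
    - [0, 0, 0, 0]

```text
clock: 8.35
position: [573.1, 9.6, 166.8]
ee_rot: [-0.699, 0.106, 0.699, 0.106]
contact_force: [0.5, 0.5, -1.3]
gripper_width: 22.5
```

drive_tool:
  motion:
    - [0.5, 0, 0, 0]
    - [0.5, 0, 0, 0]
    - [0, 0, 0, 0]

```text
clock: 8.6
position: [573.2, 9.6, 166.0]
ee_rot: [-0.699, 0.106, 0.699, 0.106]
contact_force: [-0.6, 0.3, -1.6]
gripper_width: 22.6
```

drive_tool:
  motion:
    - [0.5, 0, 0, 0]
    - [0, 0, 0, 0]

```text
clock: 8.77
position: [573.2, 9.6, 165.5]
ee_rot: [-0.699, 0.106, 0.699, 0.106]
contact_force: [-0.0, -0.0, -1.9]
gripper_width: 22.6
```

drive_tool:
  motion:
    - [0.4, 0, 0, 0]
    - [0, 0, 0, 0]

```text
clock: 8.93
position: [573.2, 9.5, 165.1]
ee_rot: [-0.699, 0.106, 0.699, 0.106]
contact_force: [0.2, 0.5, -1.4]
gripper_width: 22.8
```

drive_tool:
  motion:
    - [0.4, 0, 0, 0]
    - [0, 0, 0, 0]

```text
clock: 9.1
position: [573.3, 9.6, 164.8]
ee_rot: [0.699, -0.106, -0.699, -0.106]
contact_force: [0.2, 0.2, -1.8]
gripper_width: 22.5
```

drive_tool:
  motion:
    - [0.4, 0, 0, 0]
    - [0, 0, 0, 0]

```text
clock: 9.27
position: [573.4, 9.5, 164.8]
ee_rot: [0.699, -0.106, -0.699, -0.106]
contact_force: [-0.8, 0.2, -0.7]
gripper_width: 22.4
```

drive_tool:
  motion:
    - [0.4, 0, 0, 0]
    - [0, 0, 0, 0]
    - [0, 0, 0, 0]

```text
clock: 9.52
position: [573.5, 9.5, 164.7]
ee_rot: [0.699, -0.106, -0.699, -0.106]
contact_force: [-0.5, -0.5, 4.0]
gripper_width: 22.7
```

drive_tool:
  motion:
    - [0.3, 0, 0, 0]
    - [0, 0, 0, 0]
    - [0, 0, 0, 0]

```text
clock: 9.77
position: [573.6, 9.5, 164.7]
ee_rot: [0.7, -0.106, -0.699, -0.106]
contact_force: [-1.7, 0.4, 5.0]
gripper_width: 22.6
```

drive_tool:
  motion:
    - [0.4, 0, 0, 0]
    - [0, 0, 0, 0]
    - [0, 0, 0, 0]

```text
clock: 10.02
position: [573.7, 9.5, 164.7]
ee_rot: [0.7, -0.106, -0.699, -0.106]
contact_force: [-2.5, 0.9, 6.8]
gripper_width: 22.5
```

drive_tool:
  motion:
    - [0.3, 0, 0, 0]
    - [0, 0, 0, 0]
    - [0, 0, 0, 0]

```text
clock: 10.27
position: [573.7, 9.5, 164.6]
ee_rot: [0.7, -0.106, -0.699, -0.106]
contact_force: [-2.3, -0.6, 7.9]
gripper_width: 22.7
```

drive_tool:
  motion:
    - [0.5, 0, 0, 0]
    - [0, 0, 0, 0]
    - [0, 0, 0, 0]

```text
clock: 10.52
position: [573.9, 9.4, 164.6]
ee_rot: [0.7, -0.106, -0.698, -0.106]
contact_force: [-2.7, 0.2, 9.6]
gripper_width: 22.6
```

drive_tool:
  motion:
    - [0.4, 0, 0, 0]
    - [0, 0, 0, 0]
    - [0, 0, 0, 0]

```text
clock: 10.77
position: [573.9, 9.4, 164.6]
ee_rot: [0.7, -0.106, -0.698, -0.106]
contact_force: [-2.7, 0.6, 10.8]
gripper_width: 23.1
```

drive_tool:
  motion:
    - [0.4, 0, 0, 0]
    - [0, 0, 0, 0]
    - [0, 0, 0, 0]

```text
clock: 11.02
position: [574.0, 9.4, 164.6]
ee_rot: [0.7, -0.106, -0.698, -0.106]
contact_force: [-4.4, 1.2, 12.7]
gripper_width: 22.5
```

drive_tool:
  motion:
    - [-4, 0, 0, 0]
    - [-10, 0, 0, 0]
    - [-10, 0, 0, 0]
    - [-4, -10, 1, 0]
    - [0, -15, 2, 0]
    - [0, -15, 2, 0]
    - [0, -15, 2, 0]
    - [0, -12.5, 1, 0]
    - [0, 0, 0, 0]
    - [0, 0, 0, 0]

```text
clock: 11.85
position: [585.5, 77.9, 189.0]
ee_rot: [-0.699, 0.105, 0.7, 0.105]
contact_force: [0.3, -0.5, -3.3]
gripper_width: 22.9
```

Run:
```python
from h import *
shift([585.3,76.7,190])
```

```text
toolx [-0.001 -0.    -1.   ] y ang -107.12 z [-0.956  0.294  0.001] pos [585.5  77.9 189. ] t 11.85 w 22.88900136729494
shift [-0.99  1.19 -0.14]
```

Bushing 4 held at about 15 N with the tip stationary, so it's sound. Next is bore 3.

drive_tool:
  motion:
    - [0, 0, 0, 0]
    - [0, 0, 0, 0]
    - [6, 0, 0, 0]
    - [0, 0, 0, 0]

```text
clock: 12.18
position: [584.8, 75.9, 182.5]
ee_rot: [-0.698, 0.107, 0.7, 0.106]
contact_force: [-0.7, -0.6, -3.6]
gripper_width: 22.8
```

drive_tool:
  motion:
    - [2, -0.6, -0.2, 0]
    - [3, 0, 0, 0]
    - [3, 0, 0, 0]
    - [3, 0, 0, 0]
    - [2, 0, 0, 0]
    - [1, 0, 0, 0]
    - [0, 0, 0, 0]

```text
clock: 12.77
position: [585.9, 76.9, 169.4]
ee_rot: [-0.699, 0.106, 0.699, 0.106]
contact_force: [0.6, 0.0, -1.3]
gripper_width: 22.6
```

drive_tool:
  motion:
    - [1, 0, 0, 0]
    - [0.6, 0, 0, 0]
    - [0, 0, 0, 0]

```text
clock: 13.02
position: [585.9, 76.9, 168.1]
ee_rot: [-0.699, 0.106, 0.699, 0.106]
contact_force: [0.0, 0.5, -0.6]
gripper_width: 22.0
```

drive_tool:
  motion:
    - [0.5, 0, 0, 0]
    - [0.5, 0, 0, 0]
    - [0, 0, 0, 0]

```text
clock: 13.27
position: [585.9, 76.9, 167.0]
ee_rot: [-0.699, 0.106, 0.699, 0.106]
contact_force: [0.2, -0.1, -1.3]
gripper_width: 23.0
```

drive_tool:
  motion:
    - [0.5, 0, 0, 0]
    - [0.5, 0, 0, 0]
    - [0.5, 0, 0, 0]
    - [0, 0, 0, 0]

```text
clock: 13.6
position: [585.9, 76.9, 165.5]
ee_rot: [-0.699, 0.106, 0.699, 0.106]
contact_force: [-0.7, -0.3, -1.9]
gripper_width: 22.7
```

drive_tool:
  motion:
    - [0.4, 0, 0, 0]
    - [0.4, 0, 0, 0]
    - [0, 0, 0, 0]

```text
clock: 13.85
position: [586.0, 76.9, 164.8]
ee_rot: [0.699, -0.106, -0.699, -0.106]
contact_force: [-0.1, 0.3, -2.1]
gripper_width: 22.5
```

drive_tool:
  motion:
    - [0.4, 0, 0, 0]
    - [0.4, 0, 0, 0]
    - [0, 0, 0, 0]

```text
clock: 14.1
position: [586.2, 76.9, 164.7]
ee_rot: [0.699, -0.106, -0.699, -0.106]
contact_force: [-0.4, -0.8, 2.3]
gripper_width: 23.0
```

drive_tool:
  motion:
    - [0.4, 0, 0, 0]
    - [0.4, 0, 0, 0]
    - [0, 0, 0, 0]

```text
clock: 14.35
position: [586.4, 76.9, 164.7]
ee_rot: [0.7, -0.106, -0.699, -0.106]
contact_force: [-1.1, -0.2, 7.0]
gripper_width: 22.4
```

drive_tool:
  motion:
    - [0.5, 0, 0, 0]
    - [0.4, 0, 0, 0]
    - [0, 0, 0, 0]

```text
clock: 14.6
position: [586.6, 76.8, 164.6]
ee_rot: [0.7, -0.106, -0.698, -0.106]
contact_force: [-3.0, 0.4, 10.0]
gripper_width: 22.4
```

drive_tool:
  motion:
    - [0.4, 0, 0, 0]
    - [0.4, 0, 0, 0]
    - [0, 0, 0, 0]

```text
clock: 14.85
position: [586.7, 76.8, 164.6]
ee_rot: [0.7, -0.106, -0.698, -0.106]
contact_force: [-4.5, -0.4, 11.8]
gripper_width: 22.7
```

Bushing 3 is sound too: about 14 N with no movement. On to bore 1.

drive_tool:
  motion:
    - [-4, 0, 0, 0]
    - [-8, 0, 0, 0]
    - [-8, 0, 0, 0]
    - [-6, 0, 6, 0]
    - [0, 2, 15, 0]
    - [0, 2.6, 17, 0]
    - [0, 2, 18, 0]
    - [0, 2, 15, 0]
    - [0, 0, 0, 0]
    - [0, 0, 0, 0]

```text
clock: 15.68
position: [515.3, 90.0, 188.1]
ee_rot: [0.7, -0.105, -0.699, -0.106]
contact_force: [0.5, 0.5, -0.5]
gripper_width: 22.5
```

drive_tool:
  motion:
    - [0, 0, 0, 0]
    - [3, 0, 0, 0]
    - [3, 0, 0, 0]
    - [0, 0, 0, 0]
    - [0, 0, 0, 0]

```text
clock: 16.1
position: [515.7, 89.5, 180.9]
ee_rot: [-0.699, 0.106, 0.699, 0.106]
contact_force: [0.2, 0.1, -1.8]
gripper_width: 22.8
```

drive_tool:
  motion:
    - [2, 0, 1, 0]
    - [3, 0, 0, 0]
    - [3, 0, 0, 0]
    - [2, 0, 0, 0]
    - [1.5, 0, 0, 0]
    - [0, 0, 0, 0]

```text
clock: 16.6
position: [514.4, 90.0, 169.5]
ee_rot: [-0.699, 0.106, 0.699, 0.106]
contact_force: [-0.1, 0.0, -2.7]
gripper_width: 22.7
```

drive_tool:
  motion:
    - [1, 0, 0, 0]
    - [0.6, 0, 0, 0]
    - [0.6, 0, 0, 0]
    - [0, 0, 0, 0]

```text
clock: 16.93
position: [514.6, 90.0, 167.8]
ee_rot: [-0.699, 0.106, 0.699, 0.106]
contact_force: [0.7, -0.3, -2.2]
gripper_width: 23.0
```

drive_tool:
  motion:
    - [0.5, 0, 0, 0]
    - [0.5, 0, 0, 0]
    - [0.5, 0, 0, 0]
    - [0, 0, 0, 0]

```text
clock: 17.27
position: [514.6, 90.0, 166.2]
ee_rot: [-0.699, 0.106, 0.699, 0.106]
contact_force: [-0.1, 0.0, -2.2]
gripper_width: 22.7
```

drive_tool:
  motion:
    - [0.4, 0, 0, 0]
    - [0.4, 0, 0, 0]
    - [0, 0, 0, 0]

```text
clock: 17.52
position: [514.6, 90.0, 165.4]
ee_rot: [-0.699, 0.106, 0.699, 0.106]
contact_force: [-0.1, 0.4, -2.2]
gripper_width: 22.5
```

drive_tool:
  motion:
    - [0.4, 0, 0, 0]
    - [0.4, 0, 0, 0]
    - [0, 0, 0, 0]

```text
clock: 17.77
position: [514.7, 90.0, 164.8]
ee_rot: [0.699, -0.106, -0.699, -0.106]
contact_force: [0.4, -0.1, -1.7]
gripper_width: 22.6
```

drive_tool:
  motion:
    - [0.4, 0, 0, 0]
    - [0.4, 0, 0, 0]
    - [0, 0, 0, 0]

```text
clock: 18.02
position: [514.9, 90.0, 164.7]
ee_rot: [0.699, -0.106, -0.699, -0.106]
contact_force: [-0.2, -0.1, 3.7]
gripper_width: 22.5
```

drive_tool:
  motion:
    - [0.4, 0, 0, 0]
    - [0.4, 0, 0, 0]
    - [0, 0, 0, 0]

```text
clock: 18.27
position: [515.2, 90.0, 164.3]
ee_rot: [0.7, -0.106, -0.699, -0.106]
contact_force: [-1.4, -0.7, 5.2]
gripper_width: 22.5
```

drive_tool:
  motion:
    - [0.4, 0, 0, 0]
    - [0.4, 0, 0, 0]
    - [0, 0, 0, 0]

```text
clock: 18.52
position: [515.2, 90.0, 163.8]
ee_rot: [0.7, -0.106, -0.699, -0.106]
contact_force: [-1.9, -0.2, 7.2]
gripper_width: 22.8
```

The tip now sinks (164.7 to 163.8) at about 8 N, so bushing 1 looks loose. I'll go on gently.

drive_tool:
  motion:
    - [0.5, 0, 0, 0]
    - [0.5, 0, 0, 0]
    - [0.5, 0, 0, 0]
    - [0, 0, 0, 0]

```text
clock: 18.85
position: [515.3, 90.0, 162.5]
ee_rot: [0.7, -0.106, -0.698, -0.106]
contact_force: [-2.1, -1.4, 8.3]
gripper_width: 22.5
```

drive_tool:
  motion:
    - [0.5, 0, 0, 0]
    - [0.5, 0, 0, 0]
    - [0.5, 0, 0, 0]
    - [0.5, 0, 0, 0]
    - [0, 0, 0, 0]

```text
clock: 19.27
position: [515.3, 90.0, 160.5]
ee_rot: [0.7, -0.106, -0.698, -0.106]
contact_force: [-1.9, -0.2, 7.4]
gripper_width: 22.7
```

drive_tool:
  motion:
    - [0.6, 0, 0, 0]
    - [0.6, 0, 0, 0]
    - [0.6, 0, 0, 0]
    - [0.6, 0, 0, 0]
    - [0.6, 0, 0, 0]
    - [0.6, 0, 0, 0]
    - [0, 0, 0, 0]

```text
clock: 19.85
position: [515.2, 90.0, 156.4]
ee_rot: [0.7, -0.106, -0.699, -0.106]
contact_force: [-1.1, -0.5, 5.0]
gripper_width: 22.8
```

drive_tool:
  motion:
    - [0.6, 0, 0, 0]
    - [0.6, 0, 0, 0]
    - [0.6, 0, 0, 0]
    - [0.6, 0, 0, 0]
    - [0.6, 0, 0, 0]
    - [0.6, 0, 0, 0]
    - [0, 0, 0, 0]

```text
clock: 20.43
position: [514.2, 90.0, 150.7]
ee_rot: [-0.699, 0.106, 0.7, 0.106]
contact_force: [0.8, 0.3, -2.5]
gripper_width: 22.5
```

drive_tool:
  motion:
    - [0.6, 0, 0, 0]
    - [0.6, 0, 0, 0]
    - [0.6, 0, 0, 0]
    - [0.6, 0, 0, 0]
    - [0.6, 0, 0, 0]
    - [0, 0, 0, 0]

```text
clock: 20.93
position: [514.6, 90.0, 148.4]
ee_rot: [-0.699, 0.106, 0.699, 0.106]
contact_force: [0.3, 0.3, -1.7]
gripper_width: 22.8
```

The force fell to the drift's own weight at z≈151 after about 14 mm, so the bushing has dropped. I'll raise the drift and head to the rack.

drive_tool:
  motion:
    - [-5, 0, 0, 0]
    - [-11, 0, 0, 0]
    - [-12, 0, 0, 0]
    - [-12, 0, 0, 0]
    - [-12, 0, 0, 0]
    - [-10, 0, 0, 0]
    - [-4, 0, 0, 0]
    - [0, 0, 0, 0]
    - [0, 0, 0, 0]

```text
clock: 21.68
position: [514.4, 90.0, 214.4]
ee_rot: [-0.699, 0.106, 0.699, 0.106]
contact_force: [0.9, -0.1, -2.2]
gripper_width: 22.6
```

Run:
```python
from h import *
shift([551.1,-185.7,212])
```

```text
toolx [-0.  0. -1.] y ang -107.25 z [-0.955  0.297  0.   ] pos [514.4  90.  214.4] t 21.6833 w 22.551316180759734
shift [   2.32  252.42 -116.83]
```

drive_tool:
  motion:
    - [0, 18, -8, 0]
    - [0, 27, -13, 0]
    - [0, 28, -13, 0]
    - [0, 28, -13, 0]
    - [0, 28, -13, 0]
    - [0, 28, -13, 0]
    - [0, 28, -13, 0]
    - [0, 28, -13, 0]
    - [0, 25, -12, 0]
    - [0, 14.4, -5.8, 0]

```text
clock: 22.52
position: [551.1, -188.2, 213.2]
ee_rot: [-0.698, 0.107, 0.7, 0.107]
contact_force: [0.3, -0.9, -1.5]
gripper_width: 23.0
```

drive_tool:
  motion:
    - [0, 0, 0, 0]
    - [0, 0, 0, 0]
    - [0, 0, 0, 0]
    - [0, 0, 0, 0]

```text
clock: 22.85
position: [551.2, -184.8, 214.3]
ee_rot: [-0.699, 0.106, 0.699, 0.106]
contact_force: [0.5, -0.1, -1.2]
gripper_width: 22.3
```

Run:
```python
from h import *
shift([551.1,-185.7,212]);P=pose()
w=arm.get_image("wrist");np.savez("w5.npz",R=P[0],p=P[1])
cv2.imwrite("pics/w5.png",w[:,:,::-1])
s=arm.get_image("scene");cv2.imwrite("pics/scene2.png",s[:,:,::-1])
f=lambda x:cv2.resize(x,(400,300),interpolation=cv2.INTER_CUBIC)
top=np.hstack([f(w[150:270,0:160]),f(w[150:270,200:360])])
bot=np.hstack([f(s[170:260,260:380]),f(s[160:265,160:300])])
cv2.imwrite("pics/c5.png",np.vstack([top,bot])[:,:,::-1])
```

```text
toolx [-0.001  0.    -1.   ] y ang -107.18 z [-0.955  0.295  0.001] pos [ 551.2 -184.8  214.3] t 22.85 w 22.3237635707426
shift [ 2.26  0.93 -0.17]
```

View pics/c5.png

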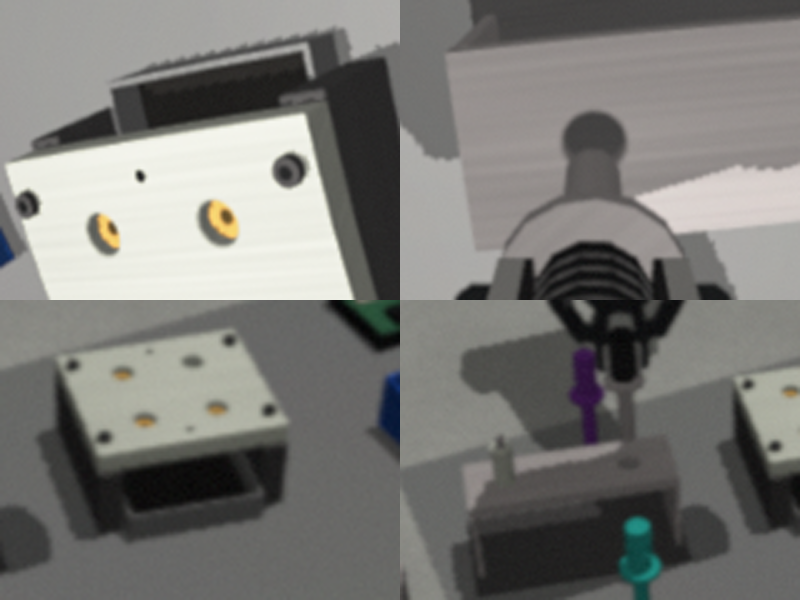

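The scene crop shows bore 1 empty (grey) and brass in the other three. In the wrist view the rod tip lines up with the rack hole at about (277.6,206). I'll check the hole position by ray.

Run:
```python
from h import *
d=np.load("w5.npz");P=(d["R"],d["p"]);z=P[0][:,2]
f=lambda x,y:(200+(x-400)/2.5,150+y/2.5)
L,Rr,top=plane("wrist",[f(563,137),f(626,137),f(594,111)],100,P)
print("width",np.linalg.norm(L-Rr),"mid",(L+Rr)/2,"from top",top+10.5*z)
q=plane("wrist",[f(593,150)],P[1][2]-83,P)[0];print("tip front",q,q+6*z)
```

```text
width 20.750939529517936 mid [ 551.9076619  -185.19346037  100.        ] from top [ 550.35929406 -184.53781064  100.00844709]
tip front [ 556.88753626 -186.2397121   131.26280773] [ 551.15513879 -184.46782157  131.26763463]
```

drive_tool:
  motion:
    - [8, 0.3, 0, 0]
    - [8, 0, 0, 0]
    - [6, 0, 0, 0]
    - [4, 0, 0, 0]
    - [4, 0, 0, 0]
    - [3, 0, 0, 0]
    - [3, 0, 0, 0]
    - [3, 0, 0, 0]
    - [0, 0, 0, 0]

```text
clock: 23.7
position: [551.0, -185.9, 174.9]
ee_rot: [-0.699, 0.106, 0.7, 0.106]
contact_force: [0.1, 1.1, -2.1]
gripper_width: 22.5
```

drive_tool:
  motion:
    - [4, 0, 0, 0]
    - [7, 0, 0, 0]
    - [8, 0, 0, 0]
    - [8, 0, 0, 0]
    - [8, 0, 0, 0]
    - [8, 0, 0, 0]
    - [7, 0, 0, 0]
    - [5, 0, 0, 0]
    - [0, 0, 0, 0]

```text
clock: 24.45
position: [550.5, -185.8, 119.0]
ee_rot: [-0.698, 0.106, 0.7, 0.106]
contact_force: [-0.5, 0.2, -1.5]
gripper_width: 22.8
```

drive_tool:
  motion:
    - [3, 0, 0, 0]
    - [2, 0, 0, 0]
    - [0.6, 0, 0, 0]
    - [0, 0, 0, 0]
    - [0, 0, 0, 0]

```text
clock: 24.87
position: [551.5, -185.9, 115.3]
ee_rot: [0.699, -0.106, -0.699, -0.106]
contact_force: [0.2, -1.0, -1.5]
gripper_width: 22.7
```

drive_tool:
  motion:
    - [0.4, 0, 0, 0]
    - [0.4, 0, 0, 0]
    - [0, 0, 0, 0]

```text
clock: 25.12
position: [551.3, -185.9, 114.3]
ee_rot: [0.699, -0.106, -0.699, -0.106]
contact_force: [0.4, -0.1, -2.7]
gripper_width: 22.7
```

drive_tool:
  motion:
    - [0.5, 0, 0, 0]
    - [0.4, 0, 0, 0]
    - [0, 0, 0, 0]

```text
clock: 25.37
position: [551.3, -185.9, 113.2]
ee_rot: [-0.699, 0.106, 0.699, 0.106]
contact_force: [0.6, -0.1, -3.1]
gripper_width: 22.2
```

drive_tool:
  motion:
    - [0.4, 0, 0, 0]
    - [0.4, 0, 0, 0]
    - [0, 0, 0, 0]
    - [0, 0, 0, 0]

```text
clock: 25.7
position: [551.4, -185.9, 112.8]
ee_rot: [0.699, -0.106, -0.699, -0.106]
contact_force: [-0.1, 0.8, 1.8]
gripper_width: 22.9
```

The guard is seated: the force has risen and z is back at the grasp height. I'll release and withdraw.

drive_tool:
  motion:
    - [0, 0, 0, 0]
    - [0, 0, 0, 0]
    - [0, 0, 0, 0]
    - [0, 0, 0, 0]
    - [0, 0, 0, 0]
    - [0, 0, 0, 0]
    - [0, 0, 0, 0]
    - [0, 0, 0, 0]
  grip: 85

```text
clock: 26.37
position: [551.3, -185.9, 112.5]
ee_rot: [-0.699, 0.106, 0.699, 0.106]
contact_force: [0.2, -0.0, 0.5]
gripper_width: 85.2
```

drive_tool:
  motion:
    - [-5, 0, 0, 0]
    - [-10, 0, 0, 0]
    - [-15, 0, 0, 0]
    - [-20, 0, 0, 0]
    - [-20, 0, 0, 0]
    - [-20, 0, 0, 0]
    - [-20, 0, 0, 0]
    - [-20, 0, 10, 0]
    - [-20, 0, 20, 0]
    - [0, 0, 18, 0]

```text
clock: 27.2
position: [507.2, -172.3, 268.0]
ee_rot: [0.703, -0.106, -0.696, -0.105]
contact_force: [0.9, 1.1, 0.8]
gripper_width: 84.6
```

drive_tool:
  motion:
    - [0, 0, 0, 0]
    - [0, 0, 0, 0]
    - [0, 0, 0, 0]
    - [0, 0, 0, 0]
    - [0, 0, 0, 0]

```text
clock: 27.62
position: [505.9, -171.8, 261.9]
ee_rot: [-0.699, 0.106, 0.7, 0.106]
contact_force: [0.5, 0.3, -0.6]
gripper_width: 84.9
```

Run:
```python
from h import *
P=pose();print(P[1].round(1),P[2]["clock"])
w=arm.get_image("wrist");cv2.imwrite("pics/w6.png",w[:,:,::-1])
s=arm.get_image("side");cv2.imwrite("pics/side2.png",s[:,:,::-1]);c=arm.get_image("scene")
hsv=cv2.cvtColor(w,cv2.COLOR_RGB2HSV);cc,a=blob(hsv[...,2]<60,(278,150),40);print("handle",cc,a,plane("wrist",[cc],158,P))
f=lambda x:cv2.resize(x,(400,300),interpolation=cv2.INTER_CUBIC)
cv2.imwrite("pics/c6.png",np.vstack([np.hstack([f(w),f(s[160:310,190:390])]),np.hstack([f(c[170:260,260:380]),f(c[160:265,160:300])])])[:,:,::-1])
```

```text
[ 505.9 -171.8  261.9] 27.6167
handle [276.70080863 148.46630728] 742 [[ 552.17220601 -185.55883563  158.        ]]
```

View pics/c6.png

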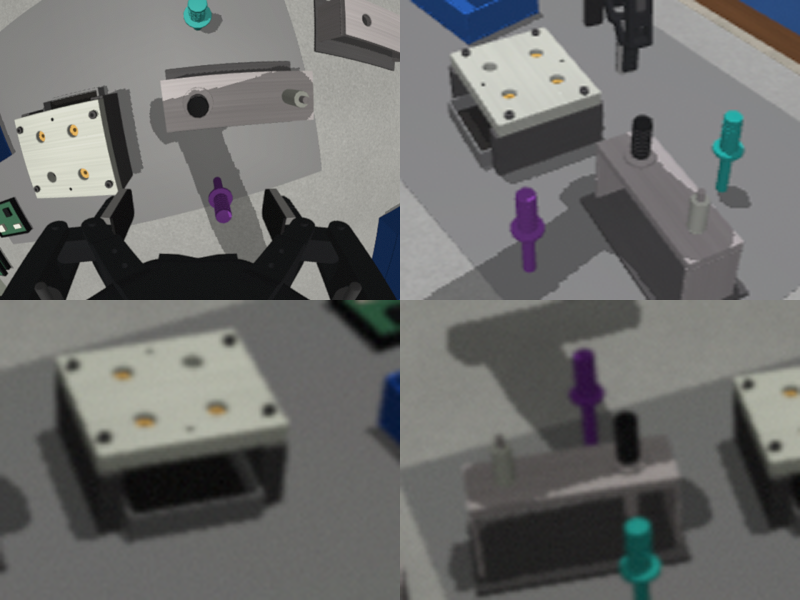

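The drift is back in its hole upright, its handle within about 1 mm of where it started. Bore 1 is empty, the other three show brass, and the gauge and look-alikes look undisturbed. Handing in.

```bash
python3 -c "
from bench import arm
print(arm.job_done())"
```

```text
the job is handed in; nothing more can be done
None
```

I took the black-handled drift from the nearer rack and push-tested bushings 4, 3 and 1; bushing 1 was the loose one. Bushings 4 and 3 held at about 15 N and 14 N with no movement. Bushing 1 gave way at about 8 N, and I drove it some 14 mm until the force dropped to the drift's own weight. The largest push I read was about 15 N. Bushing 2 was never pressed, because the loose one was already found. I then hung the drift back in its hole and handed the job in with about 36 s of the 64 s left.

- **Drift:** it hangs upright with its guard down on the shelf. The handle's top measured (552.2, -185.6) mm, against (551.6, -185.4) mm at the start.
- **Bushings:** bore 1 is empty, and brass shows in bores 2, 3 and 4.
- **Not confirmed:** I did not see the dropped bushing in the tray, because the plate hides it from the cameras. That it landed there is inferred from the force drop and the empty bore.
- **Bystanders:** the gauge and both look-alikes look undisturbed in the last pictures. I did not measure the bin or housing, though the arm reported no contact near them.

No check failed; repeated position measurements agreed to about 1 mm.

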